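# Seat the label holder behind the ingredient shelf's lip and hold it pressed home

## Robot

A 7-joint arm with a two-finger parallel gripper is mounted at the origin on the work surface. World frame = base frame: x ahead of the robot, y to its left, z up, the work surface at z = 0. Lengths are in m, angles in degrees, forces in N, time in s.
With the tool pointing down it reaches from about 0.425 to 0.875 m from the base axis. Payload 4.7 kg.
Tool frame: the origin (TCP) lies midway between the tips of the shut fingers; the grasp point (between the pads) lies 19 mm behind it; z points along the fingers, x is the direction in which the jaws open and shut, and the axes are right-handed (so a half turn about z gives the same grasp; the last joint's range is limited). The gripper opens to 87 mm and grips with 3 to 60 N. Pads are 19 mm wide; open, the fingers measure 117 mm over their backs; the gripper's body (75 mm by 190 mm) begins 51 mm behind the grasp point.
Start: joints at [78.1, 18.392, -4.016, 83.108, 1.295, 78.541, -3.26], TCP at [0.143, -0.634, 0.223] pointing down, gripper open.
Joint ranges: [-163.93, 163.93], [-17.29, 119.83], [-79.2, 71.16], [3.27, 140.29], [-89.18, 269.18], [5.43, 117.66], [-154.24, 154.24]. Speed limits (degrees/s): [147.25, 147.25, 180, 180, 180, 180, 180].

## Interface

Orientations are given as [roll, pitch, yaw] about the fixed x, y, z axes, in that order (R = Rz(yaw) Ry(pitch) Rx(roll)).
In Python, from cell import telemetry, optics, env gives the robot as it stands.
- The arm moves only by the tool arm_command, never from a script. Its arguments are lists of equal length, an entry for each row: "translation": the shift along the tool's x, y, z in cm, a list of three; "twist": the turn about the tool's z in degrees. In form: {"translation": [[x, y, z], ...], "twist": [twist, ...]}. A call has 1 to 10 rows; each row shifts and turns the pose as measured when the row begins, along the tool's axes as they then stand; what a row does not reach is not made up. A row lasts 1/8 s, in which the tool goes at most 62.5 mm and 10.7 degrees, less where a joint would pass 70% of its speed; a pose out of reach is approached as far as the arm can. A call is refused whole if a number of a shift passes 6.25 or a number of a turn 10.7, either way. A call with a gripper value outside its range is refused whole. "grip" is the opening in per cent of the stroke, from 0 (shut) to 100 (fully open), set as the call begins (left out, the last holds). The fingers move at their own pace and stop on an object; "force" is the grip in N (left out, the last holds). Time passes only in rows, so rows that do not move let the fingers close. It gives the time, the measured TCP pose, the force and the opening at its end, in the units of the state.
- telemetry.get_obs(): the state, without advancing time (a new reading comes with each control period).
- optics.read_camera(name): name is "side" or "top" or "wrist"; returns a dict with "img" (480x640x3 uint8, blue, green, red), "fx", "fy", "cx", "cy" (pixels), "extrinsics" (4x4, takes a point from camera to world coordinates); the wrist camera has in their place "hand_eye" (4x4, takes a point from camera to tool coordinates, whose origin is the TCP and whose axes are the tool frame's). Camera axes: x right, y up, looking along -z (the intrinsics and any distortion apply to the point x, -y, -z); pixel columns grow to the right and rows downward; lengths in m; the calibration is good to about 2 mm. A picture is of the moment at which its call begins: read the wrist's pose just before it. There is no depth.
- env.sign_off(): hands the job in, once; it reports no verdict.
The state is a dict: "time_s": time; "qpos": joint angles; "joint_velocities": joint speeds; "effort": joint torques, N m; "tool_pos": TCP position; "tool_rot": TCP orientation; "force": force on the tool from outside, world axes, zero at the start; "wrist_torque": the same for the moment, N m; "grip_width": finger opening in m.
Only numpy, scipy, OpenCV 4.12 (cv2) and the standard library are available. Lean on these libraries where they do the work, as an engineer would, in place of code of your own. Each camera call takes 0.05 s, during which the arm holds its last target. There are 200 camera calls.

## Task

In the teaching kitchen, lift the grey spatula off the little ingredient shelf and lay it flat on the teal silicone mould, letting go of it. Then take the red label holder out of its stand, push its black tongue down behind the shelf's lip, into the orange-edged pocket, against the spring until its red shoulders sit flush on the shelf, and finish while still holding it pressed fully home (let go, it springs back up). Do not shift or tip the two jars or the small green bowl.

Things in the scene. Friction and masses are not known exactly. Their poses are not given: they have to be found in the camera images.
- spatula_center (a point): Loose dark grey spatula lying flat on the shelf, across the pocket. Point: its balance point, in the handle, 8 mm above its flat underside. x runs along it from handle to blade, z up. Handle 18 mm wide (y), 16 mm high, from x = -106 to +29 mm; blade 50 mm wide, 6 mm thick, from x = +29 to +104 mm. About 110 g.
- mould_top (a point): Centre of the top face of the teal silicone mould (dark bone-shaped cavities, to be treated as a flat plate): 140 mm (x) by 200 mm (y), top 12 mm above the work surface; fixed. It lies to the left or the right of the robot's forward line, with the label stand on the other side.
- stand_top (a point): Centre of the top face of the grey label stand, a fixed block 70 mm (x) by 120 mm (y), 40 mm high, with a slot 7 by 49 mm, 34 mm deep, long side along y, in which the holder's tongue stands; the holder's red shoulders rest on the top face.
- holder_center (a point): Loose label holder, upright in the stand. Point: centre of its red frame with white cards, 10 mm thick (x), 80 mm wide (y), 50 mm high (z up); the frame's underside (shoulders) is 25 mm below. Under it a black tongue 4 mm thick (x), 44 mm wide, 30 mm long; its last 6 mm step down to 2.5 by 38 mm. Both faces alike, either may be in front. About 60 g.
- pocket_mouth (a point): Middle of the label pocket's mouth, on the fixed shelf's top plane, 65 mm above the worktop. x across the shelf from front lip to back, y along it, z up. Orange-edged mouth 20 mm wide (x), narrowing over 8 mm of depth to an 8 mm slot; 56 mm long (y), solid top beyond, on which the shoulders land. Shelf top: 340 mm (y), from x = -11 to +105 mm.
- strip (a joint): Yellow spring strip at the bottom of the pocket, 20 mm below the mouth when free. Value in m pushed down, 0 = free; 0.010 when the holder's shoulders sit on the shelf (holder_center is then 25 mm above pocket_mouth). It pushes back with about 3 N at 0 and 9 N at 0.010, and lifts the holder again if it is let go.
- jar_left: Orange jar with red cap, 42 mm across, 55 mm high, standing on the shelf about 135 mm to +y of the pocket; origin at its foot. Leave alone.
- jar_right: Blue jar with green cap, 42 mm across, 55 mm high, standing on the shelf about 135 mm to -y of the pocket; origin at its foot. Leave alone.
- bowl: Small green ingredient bowl, 68 mm across, 42 mm high, on the worktop in front of the shelf, between mould and stand; origin at its foot. Leave alone.
There are look-alikes about, which are no part of the job. Leave any yellow look-alike of the part that bears holder_center alone.

How it is judged:
By the outcome, as a careful person would: the job done as asked, in the order asked, and still so for the second after the job is handed in, while the arm keeps its last pose, push and grip.
It also fails if it takes over 64 s, if anything falls off the work surface, if the arm or the gripper's body presses on something with over 40 N, if the wrist force passes 120 N, or if a joint passes its speed limit or range.

## Working session

There is one attempt and no reset: what is moved stays moved. The work goes in short steps, Python scripts to look and compute and a tool call to move; the robot and the scene stay as the last step left them, time stands still between calls to the robot, and variables do not carry over. Pictures are saved under pics/ and viewed, about 8 in all and at most 12, crops included, and the job is handed in when it is done.

Besides the shell and the picture viewer there is one more tool, called after ">>>" by a JSON object that holds its "name" and its "arguments", one argument or row to a line. arm_command: Moves the arm, as the interface text tells. Its arguments: {"type":"object","properties":{"translation":{"type":"array","items":{"type":"array","items":{"type":"number"}}},"twist":{"type":"array","items":{"type":"number"}},"grip":{"type":"number"},"force":{"type":"number"}},"required":["translation","twist"]}

```bash
mkdir -p pics
cat > h.py <<'E'
import numpy as np,cv2
from cell import telemetry,optics,env
from scipy.spatial.transform import Rotation as R
def tool():
    s=telemetry.get_obs();T=np.eye(4)
    T[:3,:3]=R.from_euler('xyz',s['tool_rot'],degrees=True).as_matrix();T[:3,3]=s['tool_pos'];return T
def shot(n,save=None):
    T=tool();c=optics.read_camera(n)
    c['E']=T@np.array(c['hand_eye']) if n=='wrist' else np.array(c['extrinsics'])
    if save: cv2.imwrite(f'pics/{save}.png',c['img'])
    return c
def ray(c,u,v):
    E=c['E'];d=np.array([(u-c['cx'])/c['fx'],-(v-c['cy'])/c['fy'],-1.]);return E[:3,3],E[:3,:3]@d
def plane(c,u,v,z):
    o,d=ray(c,u,v);return (o+d*(z-o[2])/d[2])
E
python3 - <<'E'
from h import *
s=telemetry.get_obs();print(s)
for n in ['side','top','wrist']:
    c=shot(n,n+'0');print(n,[k for k in c],c['fx'],c['fy'],c['cx'],c['cy'],c['E'].round(3).tolist(),c.get('distortion'))
E
```

```text
{'time_s': 0.0, 'qpos': array([78.10123861, 18.43800727, -4.01647861, 83.17464859,  1.29573247,
       78.54161721, -3.260747  ]), 'joint_velocities': array([-0.01227024,  0.0217956 ,  0.00877368, -0.07467514,  0.00692113,
        0.00722132,  0.01910029]), 'effort': array([-2.05087149e-04, -4.91285992e+01, -4.03963253e-01, -3.12527740e+01,
       -6.38463395e-02,  4.35392931e-02,  1.72442733e-04]), 'tool_pos': array([ 0.14280628, -0.6335473 ,  0.22147581]), 'tool_rot': array([ 1.79993770e+02,  1.08983552e-01, -7.72912026e+01]), 'force': array([ 0.21257164,  0.42630191, -1.12538897]), 'wrist_torque': array([ 0.01427619,  0.04866664, -0.05994209]), 'grip_width': 0.08720020907469549}
side ['img', 'fx', 'fy', 'cx', 'cy', 'extrinsics', 'E'] 537.5886640081128 537.5886640081128 319.1991648102968 243.15966853461447 [[-0.976, 0.175, -0.129, 0.409], [-0.217, -0.746, 0.63, 0.763], [0.014, 0.643, 0.766, 1.038], [0.0, 0.0, 0.0, 1.0]] None
top ['img', 'fx', 'fy', 'cx', 'cy', 'extrinsics', 'E'] 581.3816127111139 581.3816127111139 316.3849777415303 231.75859605139664 [[0.004, 0.982, -0.189, 0.355], [-1.0, 0.003, -0.006, 0.005], [-0.005, 0.189, 0.982, 1.132], [0.0, 0.0, 0.0, 1.0]] None
wrist ['img', 'fx', 'fy', 'cx', 'cy', 'hand_eye', 'E'] 413.8350455702745 413.8350455702745 329.44271701355467 237.2199021223724 [[0.22, 0.941, 0.255, 0.213], [-0.975, 0.213, 0.057, -0.62], [-0.0, -0.262, 0.965, 0.384], [0.0, 0.0, 0.0, 1.0]] None
```

View pics/top0.png

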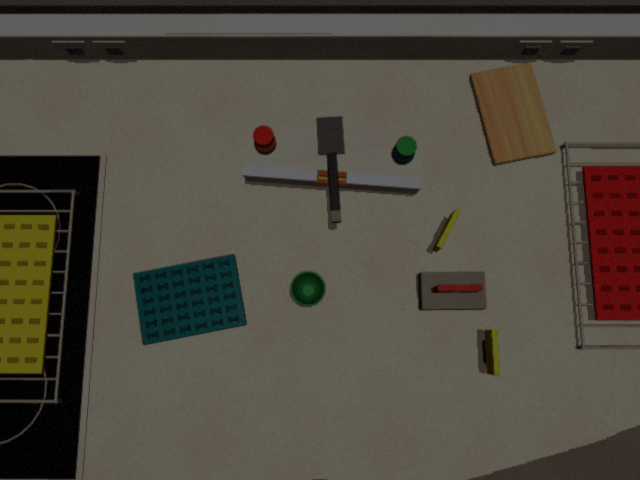

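View pics/side0.png

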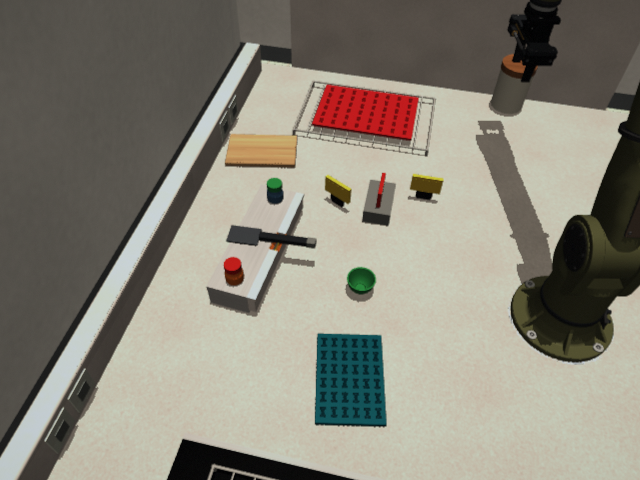

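Top view: spatula (335,220)→(330,118), pocket (331,177), mould (190,298), stand (452,290) with red holder (458,288), bowl (308,288); yellow look-alikes at (447,230) and (492,352). The side view agrees. Next I'll measure these.

```bash
cat >> h.py <<'E'
def mask(c,lo,hi,roi=None):
    m=cv2.inRange(cv2.cvtColor(c['img'],cv2.COLOR_BGR2HSV),lo,hi)
    if roi:
        k=np.zeros_like(m);x0,y0,x1,y1=roi;k[y0:y1,x0:x1]=255;m&=k
    return m
def rect(c,m,z):
    """largest blob -> min-area rectangle in world plane z: centre, sizes, angle of long side"""
    cs=cv2.findContours(m,cv2.RETR_EXTERNAL,cv2.CHAIN_APPROX_NONE)[0]
    k=max(cs,key=cv2.contourArea).reshape(-1,2)
    P=np.array([plane(c,u,v,z)[:2] for u,v in k],np.float32)*1000
    (cx,cy),(w,h),a=cv2.minAreaRect(P)
    if h>w: w,h,a=h,w,a+90
    return np.round([cx,cy,w,h,(a+90)%180-90],1)
E
python3 - <<'E'
from h import *
c=shot('top')
hsv=cv2.cvtColor(c['img'],cv2.COLOR_BGR2HSV)
for u,v in [(334,200),(335,130),(190,320),(430,280),(465,288),(322,172),(340,183),(280,165),(280,175)]: print(u,v,hsv[v,u])
print('mould',rect(c,mask(c,(80,80,20),(100,255,255),(100,230,280,370)),.012))
print('holder',rect(c,mask(c,(0,150,80),(8,255,255),(420,270,490,310)),.09))
print('stand',rect(c,mask(c,(0,0,30),(180,80,110),(415,268,490,312)),.04))
dk=mask(c,(0,0,0),(180,255,85),(310,110,350,225))
print('spat',rect(c,dk,.075))
for v in range(116,228,6):
    print(v,np.where(dk[v])[0][[0,-1]] if dk[v].any() else '',hsv[v,334],end=' ')
print('orange',rect(c,mask(c,(8,150,90),(20,255,255),(310,160,355,195)),.065))
print('bowl',rect(c,mask(c,(50,100,30),(80,255,255),(280,260,340,320)),.042))
o=c['img'][100:240,230:430];cv2.imwrite('pics/c1.png',cv2.resize(o,None,fx=4,fy=4,interpolation=cv2.INTER_CUBIC))
E
```

```text
334 200 [ 0 70 22]
335 130 [ 0 20 39]
190 320 [ 91 233  47]
430 280 [15 46 67]
465 288 [  0 212  95]
322 172 [ 10 221  83]
340 183 [ 10 199  78]
280 165 [25 34 98]
280 175 [130   8 100]
mould [439.3 255.6 198.6 138.1 -78.7]
holder [ 455.6 -246.3   77.2    7.2  -89.8]
stand [ 455.9 -244.5  142.1   80.6  -89.8]
spat [ 6.794e+02 -1.380e+01  2.123e+02  7.340e+01  1.000e-01]
116 [326 342] [27 36 71] 122 [316 342] [20 22 35] 128 [317 343] [ 0  7 36] 134 [317 343] [18 34 38] 140 [317 343] [15 26 39] 146 [318 344] [30 20 39] 152 [318 344] [10 31 25] 158 [327 336] [158  54  19] 164 [327 337] [143  97  21] 170 [318 337] [ 0  0 21] 176 [317 346] [30 22 23] 182 [310 346] [ 8 46 22] 188 [310 349] [ 0 11 23] 194 [326 339] [155  70  22] 200 [327 339] [ 0 70 22] 206 [327 340] [ 0 29 26] 212 [327 340] [24 40 64] 218 [328 340] [11 43 65] 224 [328 336] [13 67 61] Traceback (most recent call last):
  File "<stdin>", line 12, in <module>
  File "h.py", line 24, in rect
    k=max(cs,key=cv2.contourArea).reshape(-1,2)
      ~~~^^^^^^^^^^^^^^^^^^^^^^^^
ValueError: max() iterable argument is empty
```

Run:
```python
from h import *
c=shot('top')
for n,u,v,z in [('bladeend',329.5,117.5,.071),('blade',330,134,.071),('junction',331.5,155,.071),('h164',332,164,.081),('h206',333.5,206,.081),('hend',334.5,211,.081)]: print(n,(plane(c,u,v,z)*1000).round(1))
m=mask(c,(6,150,60),(22,255,255),(310,160,355,195));print('orange',rect(c,m,.065),np.argwhere(m).min(0),np.argwhere(m).max(0))
print('bowl',rect(c,mask(c,(40,100,10),(85,255,255),(280,260,340,320)),.042))
print('jars',rect(c,mask(c,(40,100,10),(85,255,255),(385,130,425,160)),.12),rect(c,mask(c,(0,150,50),(7,255,255),(245,120,280,143)),.12))
```

```text
bladeend [784.1 -14.1  71. ]
blade [750.5 -15.   71. ]
junction [708.4 -17.8  71. ]
h164 [687.4 -18.5  81. ]
h206 [606.1 -21.2  81. ]
hend [596.6 -23.   81. ]
orange [ 6.607e+02  2.000e-01  1.900e+01  7.900e+00 -8.990e+01] [171 317] [183 345]
bowl [456.7  26.9  63.7  63.6  45.5]
jars [ 708.  -151.8   41.1   35.7  -26.5] [732.1 108.7  36.8  30.9 -89.9]
```

>>> {"name": "arm_command", "arguments": {
  "translation": [
    [0, 0, 0],
    [-4.2, -4.0, 0],
    [-4.2, -4.0, 0],
    [-4.2, -4.0, 0],
    [-4.2, -4.0, 0],
    [-4.2, -4.0, 0],
    [-4.2, -4.0, 0],
    [-4.2, -4.0, 0],
    [-4.2, -4.0, 0],
    [-4.2, -4.0, 0]
  ],
  "twist": [10.3, 0, 0, 0, 0, 0, 0, 0, 0, 0],
  "grip": 60
}}

```text
time_s: 1.5
tool_pos: [0.4959, -0.2372, 0.2206]
tool_rot: [180.0, -0.1, -88.7]
force: [1.5, -0.7, -0.1]
grip_width: 0.0522
```

>>> {"name": "arm_command", "arguments": {
  "translation": [
    [-4.3, -3.8, 0],
    [-4.3, -3.8, 0],
    [-4.3, -3.8, 0],
    [-4.3, -3.8, 0],
    [-4.1, -3.7, 0],
    [0, 0, 0]
  ],
  "twist": [-1, 0, 0, 0, 0, 0]
}}

```text
time_s: 2.25
tool_pos: [0.6831, -0.0043, 0.219]
tool_rot: [-180.0, 0.0, -87.3]
force: [-0.5, 0.4, 0.6]
grip_width: 0.0524
```

```bash
cat >> h.py <<'E'
def go(x,y,z,yaw):
    T=tool();s=telemetry.get_obs();d=np.array([x,y,z])/1000-T[:3,3]
    print('t',s['time_s'],'pos',(T[:3,3]*1000).round(1),'rot',s['tool_rot'].round(1),'cm now-axes',(T[:3,:3].T@d*100).round(2),'twist',round((s['tool_rot'][2]-yaw+180)%360-180,1))
    y=np.radians(yaw);print('  after-twist axes',np.round([d[0]*np.cos(y)+d[1]*np.sin(y),d[0]*np.sin(y)-d[1]*np.cos(y),-d[2]],4)*100)
E
python3 - <<'E'
from h import *
go(679.5,-18.6,68,-87.6)
c=shot('wrist','w1')
E
```

```text
t 2.25 pos [683.1  -4.3 219. ] rot [-180.     0.   -87.3] cm now-axes [ 1.42  0.43 15.1 ] twist 0.3
  after-twist axes [ 1.42  0.42 15.1 ]
```

View pics/w1.png

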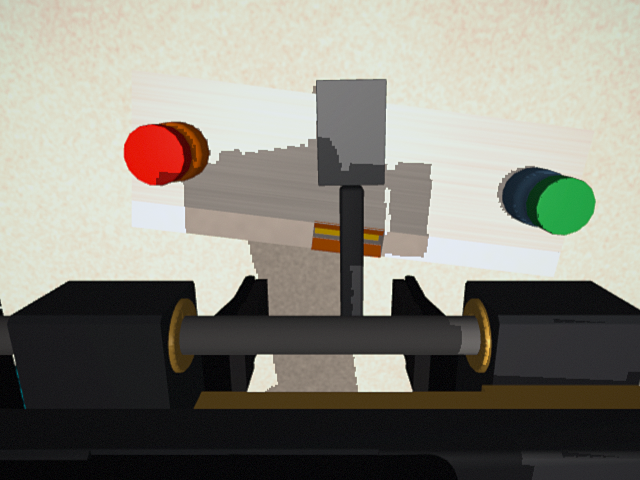

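Wrist view: blade corners (317,80), (386,80), (385,185), (318,185); handle from (351,185) downward; orange pocket (313,224)–(383,256), turned about 6° from the image axes; finger tips clear of it.

Run:
```python
from h import *
c=shot('wrist')
for n,u,v,z in [('bl',317,80,.071),('br',386,80,.071),('jr',385.5,185,.071),('jl',318,185,.071),('hj',351.5,187,.081),('h260',351.5,262,.081)]: print(n,(plane(c,u,v,z)*1000).round(1))
m=mask(c,(5,150,60),(17,255,255),(300,215,395,262))|mask(c,(17,150,60),(32,255,255),(300,215,395,262));m=cv2.morphologyEx(m,cv2.MORPH_CLOSE,np.ones((3,45),np.uint8))
print(rect(c,m,.065))
for p in [(313,223),(385,230),(382,257),(311,249),(160,203),(555,252)]: print(p,(plane(c,*p,.065)*1000).round(1))
```

```text
bl [784.5   2.8  71. ]
br [786.6 -45.9  71. ]
jr [712.5 -51.4  71. ]
jl [ 7.103e+02 -6.000e-01  7.100e+01]
hj [711.3 -25.2  81. ]
h260 [653.7 -28.6  81. ]
[667.6 -21.3  55.3  21.9  85.8]
(313, 223) [679.3   2.4  65. ]
(385, 230) [676.1 -54.7  65. ]
(382, 257) [653.6 -54.   65. ]
(311, 249) [657.9   3.2  65. ]
(160, 203) [690.2 121.4  65. ]
(555, 252) [ 663.7 -192.7   65. ]
```

>>> {"name": "arm_command", "arguments": {
  "translation": [
    [1.9, 0.3, 2],
    [0, 0, 4],
    [0, 0, 3],
    [0, 0, 0],
    [0, 0, 0]
  ],
  "twist": [0, 0, 0, 0, 0]
}}

```text
time_s: 2.98
tool_pos: [0.6755, -0.0491, 0.125]
tool_rot: [179.8, -0.8, -88.7]
force: [0.2, -0.8, -0.1]
grip_width: 0.0523
```

Run:
```python
from h import *
go(681,-24,68,-87.6)
c=shot('wrist','w2');d=shot('top','t2')
a=c['img'];b=cv2.resize(d['img'][90:250,230:430],(800,640))[:480]
cv2.imwrite('pics/w2c.png',cv2.resize(np.hstack([a,b[:,:640]]),(800,300)))
```

```text
t 2.975 pos [675.5 -49.1 125. ] rot [179.8  -0.8 -88.7] cm now-axes [-2.58 -0.62  5.66] twist -1.1
  after-twist axes [-2.48 -0.65  5.7 ]
```

View pics/w2c.png

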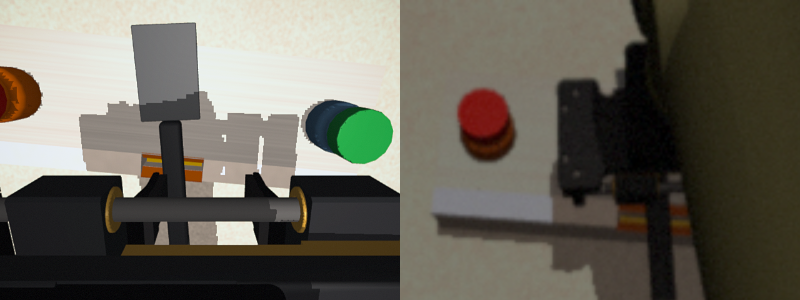

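Wrist crop: handle at ~(173,180) of the crop, left of the gap's centre; the tool has ended farther toward −y than commanded. Checking whether it's still drifting.

>>> {"name": "arm_command", "arguments": {
  "translation": [
    [0, 0, 0],
    [0, 0, 0]
  ],
  "twist": [0, 0]
}}

```text
time_s: 3.32
tool_pos: [0.677, -0.0483, 0.1276]
tool_rot: [-179.9, -0.8, -88.7]
force: [-0.3, -0.1, 0.6]
grip_width: 0.0518
```

Run:
```python
from h import *
s=telemetry.get_obs();print(s['qpos'].round(2),s['joint_velocities'].round(2))
go(681,-24,68,-87.6)
c=shot('wrist','w2')
hsv=cv2.cvtColor(c['img'],cv2.COLOR_BGR2HSV)
m=mask(c,(0,0,0),(180,255,70),(230,190,330,300))
for v in (200,220,240,280): print(v,np.where(m[v])[0][[0,-1]])
for p in [(212,42),(318,37),(320,190),(224,194)]:print((plane(c,*p,.071)*1000).round(1))
go(681,-24,68,-87.6)
```

```text
[ 24.    28.05 -30.71  84.56  15.56  71.44 -97.37] [-0.11 -0.33 -0.23 -0.26 -0.21 -0.01  0.13]
t 3.325 pos [677.  -48.3 127.6] rot [-179.9   -0.8  -88.7] cm now-axes [-2.51 -0.45  5.93] twist -1.1
  after-twist axes [-2.41 -0.5   5.96]
200 [258 292]
220 [258 293]
240 [260 294]
280 [243 296]
[786.5   8.3  71. ]
[790.1 -43.1  71. ]
[715.4 -45.4  71. ]
[712.2   5.6  71. ]
t 3.375 pos [677.1 -48.1 127.7] rot [-179.9   -0.8  -88.6] cm now-axes [-2.49 -0.44  5.93] twist -1.0
  after-twist axes [-2.39 -0.49  5.97]
```

>>> {"name": "arm_command", "arguments": {
  "translation": [
    [-1.4, -0.3, 0],
    [-1.4, -0.3, 1],
    [0, 0, 1],
    [0, 0, 0],
    [0, 0, 0]
  ],
  "twist": [-1, 0, 0, 0, 0]
}}

```text
time_s: 4.0
tool_pos: [0.6823, -0.016, 0.1053]
tool_rot: [-180.0, -0.8, -87.4]
force: [-0.8, -0.5, -0.3]
grip_width: 0.0525
```

Run:
```python
from h import *
go(683,-20,68,-87.6)
```

```text
t 4.0 pos [682.3 -16.  105.3] rot [-180.    -0.8  -87.4] cm now-axes [ 0.36 -0.05  3.73] twist 0.2
  after-twist axes [ 0.41 -0.05  3.73]
```

>>> {"name": "arm_command", "arguments": {
  "translation": [
    [0.4, 0, 1.2],
    [0, 0, 1.2],
    [0, 0, 0.4],
    [0, 0, 0],
    [0, 0, 0]
  ],
  "twist": [0, 0, 0, 0, 0]
}}

```text
time_s: 4.62
tool_pos: [0.6823, -0.0225, 0.075]
tool_rot: [180.0, -0.8, -87.5]
force: [0.2, 0.7, 0.3]
grip_width: 0.052
```

>>> {"name": "arm_command", "arguments": {
  "translation": [
    [-0.2, 0, 0.4],
    [0, 0, 0.1],
    [0, 0, 0],
    [0, 0, 0]
  ],
  "twist": [0, 0, 0, 0]
}}

```text
time_s: 5.12
tool_pos: [0.6828, -0.02, 0.0706]
tool_rot: [-179.9, -0.8, -87.5]
force: [0.4, -0.1, -0.1]
grip_width: 0.0525
```

>>> {"name": "arm_command", "arguments": {
  "translation": [
    [0, 0, 0],
    [0, 0, 0],
    [0, 0, 0],
    [0, 0, 0]
  ],
  "twist": [0, 0, 0, 0],
  "grip": 0,
  "force": 35
}}

```text
time_s: 5.62
tool_pos: [0.6829, -0.0201, 0.0708]
tool_rot: [-179.9, -0.8, -87.5]
force: [0.6, -0.1, -1.1]
grip_width: 0.0198
```

>>> {"name": "arm_command", "arguments": {
  "translation": [
    [0, 0, 0],
    [0, 0, 0],
    [0, 0, -2],
    [0, 0, -4],
    [0, 0, -4],
    [0, 0, 0],
    [0, 0, 0]
  ],
  "twist": [0, 0, 0, 0, 0, 0, 0]
}}

```text
time_s: 6.5
tool_pos: [0.6824, -0.0183, 0.1767]
tool_rot: [-179.9, -0.8, -87.5]
force: [0.5, -0.6, -1.4]
grip_width: 0.0173
```

Run:
```python
from h import *
go(439.3,255.6,100,11.3)
c=shot('wrist');d=shot('side')
cv2.imwrite('pics/w3.png',cv2.resize(np.hstack([c['img'],d['img']]),(800,300)))
```

```text
t 6.5 pos [682.4 -18.3 176.7] rot [-179.9   -0.8  -87.5] cm now-axes [-28.53  23.09   7.23] twist -98.8
  after-twist axes [-18.47 -31.62   7.67]
```

View pics/w3.png

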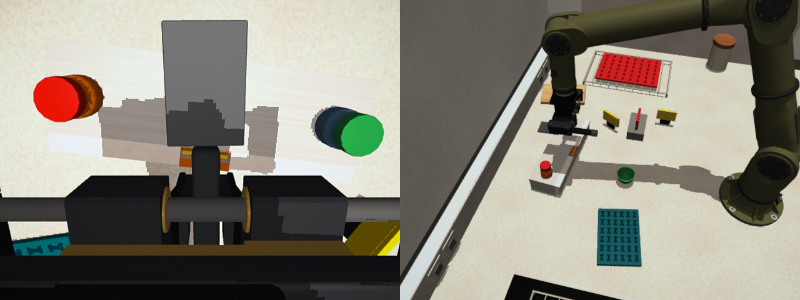

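The spatula is gripped and held level (side and wrist crops); carrying it to the mould.

>>> {"name": "arm_command", "arguments": {
  "translation": [
    [-2, 1.6, 0],
    [-4, 3.3, 0],
    [-4, 3.3, 0],
    [-4, 3.3, 0],
    [-4, 3.3, 0],
    [-4, 3.3, 0],
    [-4, 3.3, 0],
    [-2, 1.5, 0],
    [0, 0, 0],
    [0, 0, 0]
  ],
  "twist": [0, 0, 0, 0, 0, 0, 0, 0, 0, 0]
}}

```text
time_s: 7.85
tool_pos: [0.4289, 0.2555, 0.1618]
tool_rot: [179.2, -1.0, -87.6]
force: [0.4, 0.3, -1.4]
grip_width: 0.0181
```

>>> {"name": "arm_command", "arguments": {
  "translation": [
    [0, 0, 0],
    [0, 0, 0],
    [0, 0, 0],
    [0, 0, 0],
    [0, 0, 0],
    [0, 0, 0],
    [0, 0, 0],
    [0, 0, 0],
    [0, 0, 0],
    [0, 0, 0]
  ],
  "twist": [-10, -10, -10, -10, -10, -10, -10, -10, -10, -7]
}}

```text
time_s: 9.1
tool_pos: [0.4396, 0.2384, 0.1576]
tool_rot: [179.1, 1.4, 10.9]
force: [0.4, -0.1, -0.9]
grip_width: 0.0177
```

>>> {"name": "arm_command", "arguments": {
  "translation": [
    [0, 0, 0],
    [0, 0, 0]
  ],
  "twist": [0, 0]
}}

```text
time_s: 9.35
tool_pos: [0.4411, 0.2359, 0.157]
tool_rot: [179.1, 1.4, 10.5]
force: [0.1, 1.0, -1.6]
grip_width: 0.0177
```

Run:
```python
from h import *
go(439.3,255.6,18,11.3)
```

```text
t 9.35 pos [441.1 235.9 157. ] rot [179.1   1.4  10.5] cm now-axes [ 0.54 -2.19 13.86] twist -0.8
  after-twist axes [ 0.21 -1.97 13.9 ]
```

>>> {"name": "arm_command", "arguments": {
  "translation": [
    [0.2, -2, 1],
    [0, 0, 3],
    [0, 0, 3],
    [0, 0, 3],
    [0, 0, 1.5],
    [0, 0, 0],
    [0, 0, 0]
  ],
  "twist": [-0.8, 0, 0, 0, 0, 0, 0]
}}

```text
time_s: 10.22
tool_pos: [0.441, 0.2526, 0.0399]
tool_rot: [179.1, 1.2, 10.4]
force: [1.1, -0.8, -0.6]
grip_width: 0.0174
```

Run:
```python
from h import *
go(439.3,255.6,18,11.3)
```

```text
t 10.225 pos [441.  252.6  39.9] rot [179.1   1.2  10.4] cm now-axes [-0.06 -0.36  2.18] twist -0.9
  after-twist axes [-0.1  -0.32  2.19]
```

>>> {"name": "arm_command", "arguments": {
  "translation": [
    [0, -0.3, 1.0],
    [0, 0, 0.6],
    [0, 0, 0.3],
    [0, 0, 0],
    [0, 0, 0]
  ],
  "twist": [-0.9, 0, 0, 0, 0]
}}

```text
time_s: 10.85
tool_pos: [0.4416, 0.2561, 0.0216]
tool_rot: [179.2, 1.0, 11.4]
force: [0.0, -0.2, -1.4]
grip_width: 0.0174
```

>>> {"name": "arm_command", "arguments": {
  "translation": [
    [0, 0, 0.25],
    [0, 0, 0.1],
    [0, 0, 0]
  ],
  "twist": [0, 0, 0]
}}

```text
time_s: 11.22
tool_pos: [0.4421, 0.2561, 0.0185]
tool_rot: [179.1, 1.0, 11.3]
force: [0.1, -1.6, 1.2]
grip_width: 0.0176
```

>>> {"name": "arm_command", "arguments": {
  "translation": [
    [0, 0, 0],
    [0, 0, 0],
    [0, 0, 0],
    [0, 0, 0]
  ],
  "twist": [0, 0, 0, 0],
  "grip": 60
}}

```text
time_s: 11.72
tool_pos: [0.4424, 0.2564, 0.0188]
tool_rot: [179.2, 0.9, 11.3]
force: [0.3, 0.0, -0.4]
grip_width: 0.0485
```

>>> {"name": "arm_command", "arguments": {
  "translation": [
    [0, 0, -1],
    [0, 0, -4],
    [0, 0, -5],
    [0, 0, -5],
    [0, 0, -2],
    [0, 0, 0],
    [0, 0, 0]
  ],
  "twist": [0, 0, 0, 0, 0, 0, 0]
}}

```text
time_s: 12.6
tool_pos: [0.444, 0.2601, 0.1961]
tool_rot: [179.2, 0.9, 11.5]
force: [0.5, -0.7, -0.5]
grip_width: 0.0522
```

Run:
```python
from h import *
go(455,-245,190,0)
```

```text
t 12.6 pos [444.  260.1 196.1] rot [179.2   0.9  11.5] cm now-axes [-8.94 49.7   1.48] twist 11.5
  after-twist axes [ 1.1  50.51  0.61]
```

>>> {"name": "arm_command", "arguments": {
  "translation": [
    [0, 0, 0],
    [0.8, 5.5, 0],
    [0.8, 5.5, 0],
    [0.8, 5.5, 0],
    [0.4, 5.5, 0],
    [0, 5.5, 0],
    [-0.4, 5.5, 0],
    [-0.4, 5.5, 0],
    [-0.4, 5.5, 0],
    [-0.4, 5.0, 0]
  ],
  "twist": [10.7, 0, 0, 0, 0, 0, 0, 0, 0, 0]
}}

```text
time_s: 13.85
tool_pos: [0.4541, -0.239, 0.1891]
tool_rot: [179.4, 1.9, 1.1]
force: [1.1, 0.2, -0.2]
grip_width: 0.052
```

>>> {"name": "arm_command", "arguments": {
  "translation": [
    [0, 0, 0],
    [0, 0, 0],
    [0, 0, 0]
  ],
  "twist": [0, 0, 0]
}}

```text
time_s: 14.22
tool_pos: [0.4512, -0.2408, 0.1849]
tool_rot: [179.7, 2.3, 0.8]
force: [1.0, -0.1, -0.7]
grip_width: 0.052
```

Run:
```python
from h import *
go(455,-245,190,0)
d=shot('top');c=shot('wrist','w4')
print('holder top',rect(d,mask(d,(0,150,60),(8,255,255),(420,270,490,310)),.09))
m=mask(d,(0,0,0),(180,120,60),(130,240,260,360));
print('orange',rect(d,cv2.morphologyEx(mask(d,(5,130,50),(32,255,255),(310,160,355,195)),cv2.MORPH_CLOSE,np.ones((7,7))),.065))
cv2.imwrite('pics/w4c.png',cv2.resize(np.hstack([c['img'],d['img']]),(800,300)))
```

```text
t 14.225 pos [ 451.2 -240.8  184.9] rot [179.7   2.3   0.8] cm now-axes [ 0.35  0.42 -0.52] twist 0.8
  after-twist axes [ 0.38  0.42 -0.51]
holder top [ 455.5 -227.5   39.7    7.2  -89.8]
orange [666.1 -17.5  53.8  24.5  85.9]
```

View pics/w4c.png

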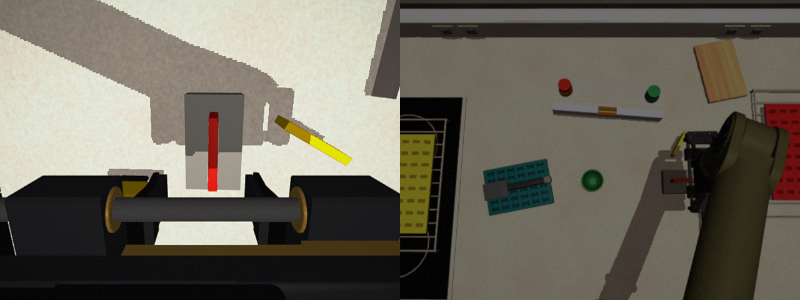

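Wrist crop: holder upright in the stand between the fingers' lines (~(213,150)), a yellow look-alike at (313,140). Top crop: spatula lying along the mould.

Run:
```python
from h import *
c=shot('wrist')
m=mask(c,(0,150,60),(8,255,255),(310,160,380,330))
cs=max(cv2.findContours(m,0,1)[0],key=cv2.contourArea).reshape(-1,2);print(cs.min(0),cs.max(0))
for v in range(cs.min(0)[1],cs.max(0)[1]+1,8): print(v,np.where(m[v])[0][[0,-1]],end=' ')
print(rect(c,m,.09)); 
for p in [(cs.min(0)[0],cs.min(0)[1]),(cs.max(0)[0],cs.max(0)[1])]: print((plane(c,*map(float,p),.09)*1000).round(1))
m=mask(c,(0,0,15),(180,60,150),(285,140,400,310));print('stand',rect(c,m,.04))
for p in [(297,150),(389,150),(385,302),(297,302)]: print('stand',(plane(c,*p,.04)*1000).round(1))
```

```text
[333 179] [348 305]
179 [336 347] 187 [334 348] 195 [333 348] 203 [333 348] 211 [333 348] 219 [333 348] 227 [333 348] 235 [333 347] 243 [333 347] 251 [333 347] 259 [333 347] 267 [333 346] 275 [333 346] 283 [333 346] 291 [333 346] 299 [333 346] [ 455.5 -246.9   85.2    9.6  -89. ]
[ 449.9 -204.4   90. ]
[ 461.6 -289.3   90. ]
stand [ 455.5 -230.2   94.8   87.5  -89. ]
stand [ 421.8 -190.5   40. ]
stand [ 488.8 -189.3   40. ]
stand [ 492.  -308.9   40. ]
stand [ 421.1 -311.2   40. ]
```

Run:
```python
from h import *
go(455.5,-246.5,80,0.8)
```

```text
t 14.375 pos [ 451.6 -240.9  185.5] rot [179.6   2.2   0.8] cm now-axes [ 0.78  0.5  10.53] twist 0.0
  after-twist axes [ 0.38  0.57 10.55]
```

>>> {"name": "arm_command", "arguments": {
  "translation": [
    [0.8, 0.5, 1.5],
    [0, 0, 3],
    [0, 0, 3],
    [0, 0, 2],
    [0, 0, 0],
    [0, 0, 0],
    [0, 0, 0]
  ],
  "twist": [0, 0, 0, 0, 0, 0, 0]
}}

```text
time_s: 15.25
tool_pos: [0.4596, -0.2454, 0.0856]
tool_rot: [179.6, 2.0, 1.1]
force: [-0.3, 1.0, -0.3]
grip_width: 0.0522
```

Run:
```python
from h import *
go(455.5,-246.5,50,0.8)
```

```text
t 15.25 pos [ 459.6 -245.4   85.6] rot [179.6   2.    1.1] cm now-axes [-0.29  0.08  3.58] twist 0.3
  after-twist axes [-0.41  0.11  3.56]
```

>>> {"name": "arm_command", "arguments": {
  "translation": [
    [-0.3, 0.1, 1],
    [0, 0, 1],
    [0, 0, 0.8],
    [0, 0, 0.3],
    [0, 0, 0],
    [0, 0, 0]
  ],
  "twist": [0, 0, 0, 0, 0, 0]
}}

```text
time_s: 16.0
tool_pos: [0.456, -0.2473, 0.0537]
tool_rot: [179.5, 1.9, 1.1]
force: [-0.0, 1.2, 0.6]
grip_width: 0.0525
```

Run:
```python
from h import *
go(455.5,-246.5,50,0.8)
```

```text
t 16.0 pos [ 456.  -247.3   53.7] rot [179.5   1.9   1.1] cm now-axes [-0.03 -0.09  0.37] twist 0.3
  after-twist axes [-0.05 -0.08  0.37]
```

>>> {"name": "arm_command", "arguments": {
  "translation": [
    [0, 0, 0.4],
    [0, 0, 0],
    [0, 0, 0]
  ],
  "twist": [0, 0, 0]
}}

```text
time_s: 16.38
tool_pos: [0.4562, -0.2475, 0.0499]
tool_rot: [179.5, 1.9, 1.1]
force: [-0.2, -0.3, 0.0]
grip_width: 0.0523
```

>>> {"name": "arm_command", "arguments": {
  "translation": [
    [0, 0, 0],
    [0, 0, 0],
    [0, 0, 0],
    [0, 0, 0],
    [0, 0, 0],
    [0, 0, 0]
  ],
  "twist": [0, 0, 0, 0, 0, 0],
  "grip": 0,
  "force": 45
}}

```text
time_s: 17.12
tool_pos: [0.4563, -0.2476, 0.0501]
tool_rot: [179.5, 1.9, 1.1]
force: [-0.6, -1.2, -0.5]
grip_width: 0.0099
```

>>> {"name": "arm_command", "arguments": {
  "translation": [
    [0, 0, -1.5],
    [0, 0, -3],
    [0, 0, -4],
    [0, 0, -4],
    [0, 0, -1.5],
    [0, 0, 0],
    [0, 0, 0]
  ],
  "twist": [0, 0, 0, 0, 0, 0, 0]
}}

```text
time_s: 18.0
tool_pos: [0.4602, -0.2452, 0.1957]
tool_rot: [179.5, 1.9, 1.1]
force: [-0.4, -0.2, -1.2]
grip_width: 0.0097
```

Run:
```python
from h import *
go(667,-19,170,-4.1)
```

```text
t 18.0 pos [ 460.2 -245.2  195.7] rot [179.5   1.9   1.1] cm now-axes [ 21.2  -22.22   1.66] twist 5.2
  after-twist axes [ 19.01 -24.04   2.57]
```

>>> {"name": "arm_command", "arguments": {
  "translation": [
    [0, 0, 0],
    [2.5, -2.2, 0],
    [4, -3.7, 0],
    [4, -3.7, 0],
    [4, -3.7, 0],
    [3, -2.8, 0],
    [2, -1.8, 0],
    [0, 0, 0],
    [0, 0, 0],
    [0, 0, 0]
  ],
  "twist": [5.2, 0, 0, 0, 0, 0, 0, 0, 0, 0]
}}

```text
time_s: 19.25
tool_pos: [0.6633, -0.0789, 0.1649]
tool_rot: [179.6, 3.6, -4.6]
force: [-0.3, 0.1, -0.4]
grip_width: 0.0095
```

Run:
```python
from h import *
go(667,-19,170,-4.1)
c=shot('wrist','w5');d=shot('side')
cv2.imwrite('pics/w5c.png',cv2.resize(np.hstack([c['img'],d['img']]),(800,300)))
```

```text
t 19.25 pos [663.3 -78.9 164.9] rot [179.6   3.6  -4.6] cm now-axes [-0.14 -5.99 -0.54] twist -0.5
  after-twist axes [-0.06 -6.   -0.51]
```

View pics/w5c.png

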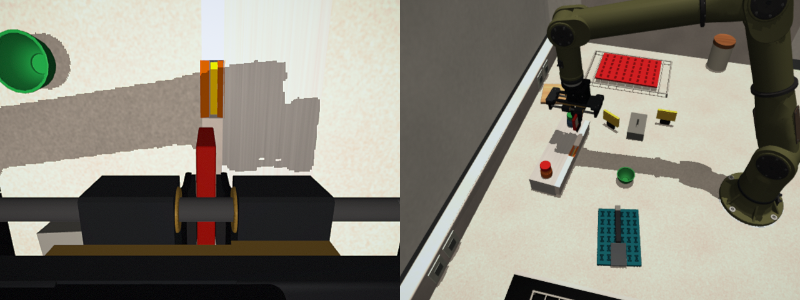

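Wrist crop: pocket at (200–223, 60–117), just ahead of the held holder (206,130–245) and in line with it; side crop shows the spatula flat on the mould.

Run:
```python
from h import *
c=shot('wrist')
m=mask(c,(5,130,60),(32,255,255),(300,80,380,195));m=cv2.morphologyEx(m,cv2.MORPH_CLOSE,np.ones((9,9)))
k=np.argwhere(m);print(k.min(0),k.max(0));r=rect(c,m,.065);print(r)
r0=mask(c,(0,150,60),(4,255,255),(290,195,370,400));print([ (v,np.where(r0[v])[0][[0,-1]]) for v in (212,230,260,300,380)])
go(r[0],r[1],120,r[4]-90)
```

```text
[ 96 319] [187 358]
[668.1 -21.5  55.1  24.1  85.9]
[(212, array([318, 341])), (230, array([315, 343])), (260, array([314, 344])), (300, array([314, 344])), (380, array([315, 343]))]
t 19.4 pos [663.7 -79.  165.7] rot [179.6   3.6  -4.6] cm now-axes [ 0.26 -5.8   4.52] twist -0.5
  after-twist axes [ 0.03 -5.77  4.57]
```

>>> {"name": "arm_command", "arguments": {
  "translation": [
    [0.2, -2, 0],
    [0, -2, 0],
    [0, -1.6, 1],
    [0, 0, 1.5],
    [0, 0, 1],
    [0, 0, 0],
    [0, 0, 0]
  ],
  "twist": [-0.5, 0, 0, 0, 0, 0, 0]
}}

```text
time_s: 20.27
tool_pos: [0.6671, -0.0193, 0.1274]
tool_rot: [179.6, 3.6, -4.0]
force: [0.2, 0.1, -0.5]
grip_width: 0.0092
```

Run:
```python
from h import *
go(668.5,-21,108,-4.1)
```

```text
t 20.275 pos [667.1 -19.3 127.4] rot [179.6   3.6  -4. ] cm now-axes [0.27 0.15 1.93] twist 0.1
  after-twist axes [0.15 0.16 1.94]
```

>>> {"name": "arm_command", "arguments": {
  "translation": [
    [0.3, 0.1, 1],
    [0, 0, 0.8],
    [0, 0, 0.8],
    [0, 0, 0],
    [0, 0, 0]
  ],
  "twist": [0, 0, 0, 0, 0]
}}

```text
time_s: 20.9
tool_pos: [0.6688, -0.0221, 0.0997]
tool_rot: [179.6, 3.6, -4.2]
force: [-0.3, -0.3, -0.0]
grip_width: 0.0097
```

Run:
```python
from h import *
go(668.5,-21,86,-4.1)
c=shot('wrist','w6');d=shot('side','s6');e=d['img'][190:300,190:330]
cv2.imwrite('pics/w6c.png',np.hstack([cv2.resize(c['img'][60:400,200:460],(367,480)),cv2.resize(e,(430,480)[:2])]))
```

```text
t 20.9 pos [668.8 -22.1  99.7] rot [179.6   3.6  -4.2] cm now-axes [ 0.04 -0.12  1.37] twist -0.1
  after-twist axes [-0.04 -0.11  1.37]
```

View pics/w6c.png

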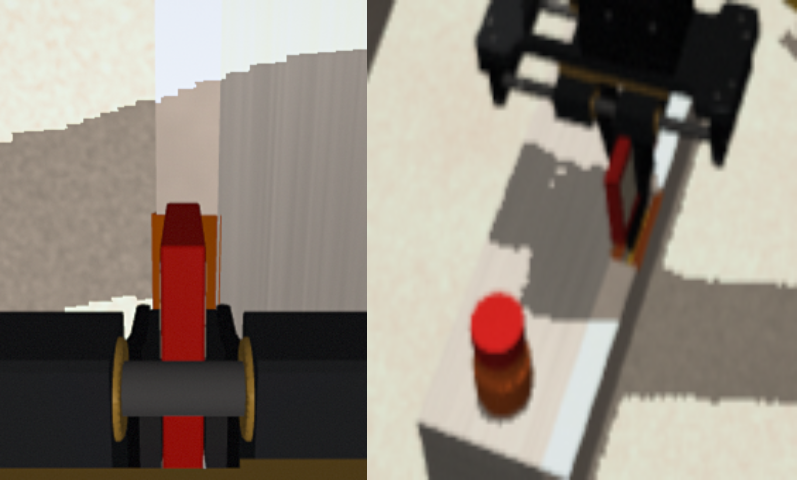

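Left: holder centred in the orange mouth (152–220 px); right: tongue entering the pocket, jar untouched. Continue down.

>>> {"name": "arm_command", "arguments": {
  "translation": [
    [0, -0.1, 0.5],
    [0, 0, 0.5],
    [0, 0, 0.3],
    [0, 0, 0],
    [0, 0, 0]
  ],
  "twist": [0, 0, 0, 0, 0]
}}

```text
time_s: 21.62
tool_pos: [0.6685, -0.0209, 0.0864]
tool_rot: [179.6, 3.5, -4.1]
force: [0.4, 0.2, -0.8]
grip_width: 0.0099
```

>>> {"name": "arm_command", "arguments": {
  "translation": [
    [0, 0, 0.4],
    [0, 0, 0.4],
    [0, 0, 0.2],
    [0, 0, 0.1],
    [0, 0, 0]
  ],
  "twist": [0, 0, 0, 0, 0]
}}

```text
time_s: 22.25
tool_pos: [0.6688, -0.0208, 0.079]
tool_rot: [179.6, 3.3, -4.2]
force: [-2.0, -0.3, 6.0]
grip_width: 0.0094
```

>>> {"name": "arm_command", "arguments": {
  "translation": [
    [0, 0, 0.3],
    [0, 0, 0.3],
    [0, 0, 0.3],
    [0, 0, 0.3]
  ],
  "twist": [0, 0, 0, 0]
}}

```text
time_s: 22.75
tool_pos: [0.6688, -0.0208, 0.0751]
tool_rot: [179.4, 3.2, -4.2]
force: [-6.3, -0.6, 16.5]
grip_width: 0.0096
```

>>> {"name": "arm_command", "arguments": {
  "translation": [
    [0.2, 0, 0.4],
    [0, 0, 0.4],
    [0, 0, 0.4]
  ],
  "twist": [0, 0, 0]
}}

```text
time_s: 23.12
tool_pos: [0.6689, -0.0208, 0.0751]
tool_rot: [179.2, 3.3, -4.2]
force: [-6.3, -0.0, 19.2]
grip_width: 0.0096
```

Run:
```python
from h import *
go(668.5,-21,75,-4.1);print(telemetry.get_obs()['force'].round(1))
c=shot('wrist','w7');d=shot('side','s7');e=d['img'][190:300,190:330]
cv2.imwrite('pics/w7c.png',np.hstack([cv2.resize(c['img'][60:400,200:460],(367,480)),cv2.resize(e,(430,480)[:2])]))
print(telemetry.get_obs()['force'].round(1))
```

```text
t 23.125 pos [668.9 -20.8  75.1] rot [179.2   3.3  -4.2] cm now-axes [-0.04  0.02  0.01] twist -0.1
  after-twist axes [-0.04  0.02  0.01]
[-6.3 -0.  19.2]
[-7.  -1.1 18.4]
```

View pics/w7c.png

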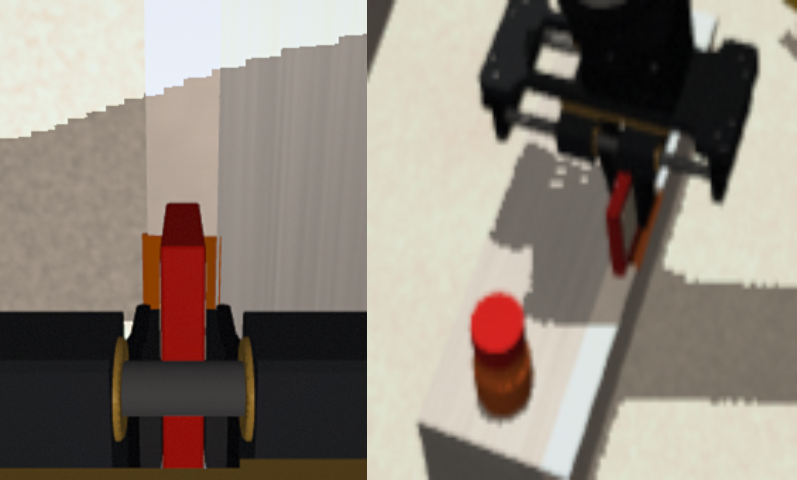

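The tool stalls at z = 75.1 mm, the predicted flush height, while the force rises to 19 N, so the shoulders are seated on the shelf. Handing in.

Run:
```python
from h import *
c=shot('top')
print('bowl',rect(c,mask(c,(40,100,10),(85,255,255),(280,260,340,320)),.042))
print('redjar',rect(c,mask(c,(0,150,50),(7,255,255),(245,120,280,143)),.12))
print(telemetry.get_obs()['force'].round(1),telemetry.get_obs()['tool_pos'].round(4))
print(env.sign_off())
```

```text
bowl [456.7  26.9  63.8  63.6  45.1]
redjar [732.1 108.6  36.9  30.9 -89.9]
[-6.5 -1.  18.9] [ 0.6689 -0.0208  0.0751]
the job is handed in; nothing more can be done
None
```

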